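# Brake the running index dial with its pin and lock it

### The arm

A 6-joint arm with a two-finger parallel gripper is mounted at the origin on a cart in front of the work surface, level with it; the furniture and walls round the work are solid. World frame = base frame: x ahead of the robot, y to its left, z up, the work surface at z = 0. Lengths are in m, angles in degrees, forces in N, time in s.
With the tool pointing down it reaches from about 0.3 to 1 m from the base axis. Payload 5.1 kg.
Tool frame: the origin (TCP) lies on the centre line of the jaws, within the pads' length; the fingertips stand 14 mm ahead of it and the grasp point (between the pads) lies 5 mm behind it; z points along the fingers, y is the line along which they close (so a half turn about z gives the same grasp; the last joint's range is limited). The gripper opens to 95 mm and grips with 3 to 60 N. Pads are 20 mm wide; open, the fingers measure 119 mm over their backs; the gripper's body (75 mm by 180 mm) begins 59 mm behind the grasp point.
Start: joints at [-68.388, 7.093, 94.555, -0, 78.352, -4.733], TCP at [0.288, -0.582, 0.229] pointing down, gripper open.
Joint ranges: [-149.61, 149.61], [-58.7, 133.49], [1.44, 155.28], [-77.14, 257.14], [18.33, 153.61], [-166.67, 166.67]. Speed limits (degrees/s): [147.25, 147.25, 180, 180, 180, 180].

### API

Orientations are given as [roll, pitch, yaw] about the fixed x, y, z axes, in that order (R = Rz(yaw) Ry(pitch) Rx(roll)).
In Python, from workcell import sense, snapshot, finish_job gives the robot as it stands.
- The arm moves only by the tool apply_moves, never from a script. Its argument "increments" is a list of rows, each a list of 5 numbers: the opening in per cent of the stroke, from 0 (shut) to 100 (fully open), then the shift along the tool's x, y, z in cm, then the turn about the tool's z in rad. In form: [[fingers, x, y, z, spin], ...]. A call has exactly 10 rows; each row is the pose to reach, as a shift and turn from the pose commanded when the call began, along the tool's axes at that moment; what a row does not reach only later rows make up. A row lasts 1/8 s, in which the tool goes at most 62.5 mm and 10.7 degrees, less where a joint would pass 70% of its speed; a pose out of reach is approached as far as the arm can. A call with a gripper value outside its range is refused whole. The fingers move at their own pace and stop on an object; the grip force is fixed at half the most. Time passes only in rows, so rows that repeat a pose let the fingers close, or fill a call up. It gives the time, the measured TCP pose, the force, the opening and the grip force at its end, in the units of the state.
- sense(): the state, without advancing time (a new reading comes with each control period).
- snapshot(name): name is "scene" or "top"; returns a dict with "color" (400x640x3 uint8, red, green, blue), "range_z" (400x640 float32, m along the optical axis (not along the pixel's ray), 0 where there is no reading), "K" (3x3 intrinsics, pixels), "k1" (the pictures are not rectified: a ray, as slopes to the right and down, at radius r is drawn at 1 + k1 r^2 times it, then the intrinsics apply), "eye" and "attitude" of the camera in the world. Camera axes: x right, y up, looking along -z (the intrinsics and any distortion apply to the point x, -y, -z); pixel columns grow to the right and rows downward; lengths in m; the calibration is good to about 2 mm. A picture is of the moment at which its call begins.
- finish_job(): hands the job in; it is judged then, once.
The state is a dict: "clock": time; "joint_positions": joint angles; "qd": joint speeds; "joint_efforts": joint torques, N m; "tcp_pos": TCP position; "tcp_rot": TCP orientation; "force": force on the tool from outside, world axes, zero at the start; "wrist_torque": the same for the moment, N m; "opening": finger opening in m; "grip_force": force on a finger pad.
Only numpy, scipy, OpenCV 4.12 (cv2) and the standard library are available. Lean on these libraries where they do the work, as an engineer would, in place of code of your own. Each camera call takes 0.05 s, during which the arm holds its last target. There are 200 camera calls.

### The job

The aluminium index dial keeps turning on its slipping clutch and has to be locked. Take the red-handled index pin out of its holder, press its tip lightly on the dial's bare track right over the fixed slot so that it rubs and slows the dial to less than half its speed, and when the dial's hole comes round and the pin drops in and stops it, push the pin fully home through the hole into the slot beneath and let go. Never push hard on the dial, and leave the cannula, the beaker and the counter where they are.

Things in the scene. Friction and masses are not known exactly. Their poses are not given: they have to be found in the camera images.
- dial_turn (a joint): turning angle of the dial, rad, growing anticlockwise seen from above and never wrapped; at multiples of 2 pi the dial's hole is over the fixed slot. A clutch drives it at about +1.2 rad/s; drag on it slows it in proportion (4 N of drag at the hole's radius stalls it), and it runs on as soon as it is let free
- dial: aluminium dial, 200 mm diameter, 10 mm thick, with a raised boss in the middle (112 mm diameter, blue seats and a stud up to 10 mm above the face). Origin on its axis at its underside, 45 mm above the table at rest; the upper face is 10 mm above it. z up, -x points from the axis to the slot; these axes do not turn with the dial but sink with it
- dial_face (a point): point of the dial's upper face right over the slot, 55 mm above the table at rest. The bare flat track for rubbing is 62 to 90 mm from the axis. The dial floats on a spring: it starts to sink at 2 N and sinks 1.25 mm more for each newton, to a hard stop at 8 mm (8.4 N), and springs back up. Friction of pin on dial 0.35 to 0.85, different each time. This point sinks with the dial but does not turn
- dial_hole (a point): centre of the dial's only hole (14 mm square, right through, outlined by red paint), at the upper face, 75 mm from the dial's axis; it turns with the dial
- slot (a point): centre of the mouth of the fixed slot in the steel block under the dial, 75 mm from the dial's axis at the side with the yellow upright pointer; 36 mm above the table, 19 mm below the dial's face at rest, hidden by the dial. The slot is 16 mm long towards the axis, 13 mm wide, 36 mm deep. x, y axes as those of dial, z up
- pin_tip (a point): centre of the foot of the index pin; z points along the pin to its handle. The steel shank is 10 mm in diameter and 40 mm long with a 3 mm chamfer at the foot (7 mm flat); above it a collar 22 mm in diameter and 5 mm thick, which rests on the dial's face when the pin is fully home (foot 21 mm below the slot's mouth). Weight about 120 g
- pin_grip (a point): middle of the pin's red round handle, 20 mm in diameter and 50 mm long, 70 mm above the foot. At the start the pin stands upright in the holder, its collar on the holder's top
- pin_holder: grey fixed block 52 x 52 x 46 mm with a 13 mm hole in which the pin stands; origin at the centre of its underside. Between it and the dial stands a fixed white parts basin, 204 mm high, its front edge about 0.45 m ahead of the base: carry the pin over it or round its front
- cannula: clear violet cannula standing upright, 39 x 50 x 124 mm, loose; origin at its underside
- beaker: clear beaker with black plugs, 61 mm diameter, 48 mm high, loose; origin at its underside
- counter: grey hand tally counter, 72 x 52 x 24 mm, loose; origin at its underside
Things that resemble listed ones, but are neither listed nor needed, are in the scene too. There is more than one size of the part that bears pin_tip; the job needs the smaller.

How it is judged:
By the outcome, as a careful person would: the job done as asked, in the order asked, and still so for the second after the job is handed in, with the robot touching nothing.
It also fails if it takes over 58 s, if anything falls off the work surface, if the arm or the gripper's body presses on something with over 40 N, if the wrist force passes 120 N, or if a joint passes its speed limit or range.

## Working session

There is one attempt and no reset: what is moved stays moved. The work goes in short steps, Python scripts to look and compute and a tool call to move; the robot and the scene stay as the last step left them, time stands still between calls to the robot, and variables do not carry over. Pictures are saved under pics/ and viewed, at most 10 in all, crops included, and the job is handed in when it is done.

Besides the shell and the picture viewer there is one more tool, called after "Emit:" as name(argument=value, ...), one argument or row to a line, values as JSON. apply_moves: Moves the arm, as the interface text tells. Its arguments: {"type":"object","properties":{"increments":{"type":"array","items":{"type":"array","items":{"type":"number"}}}},"required":["increments"]}

```bash
mkdir -p pics; cat > h.py <<'E'
import numpy as np,cv2
from workcell import sense,snapshot,finish_job
from scipy.spatial.transform import Rotation as R
def save(n,im): cv2.imwrite('pics/'+n,im[...,::-1])
def att(s):
    a=np.array(s['attitude'],float)
    if a.shape==(3,3): return a
    return R.from_euler('xyz',a,degrees=True).as_matrix()
def ray(s,u,v):
    K=np.array(s['K']);k=s['k1']
    d=np.array([(u-K[0,2])/K[0,0],(v-K[1,2])/K[1,1]]);p=d.copy()
    for _ in range(20): p=d/(1+k*(p@p))
    return att(s)@np.array([p[0],-p[1],-1.])
def plane(s,u,v,z):
    e=np.array(s['eye']);r=ray(s,u,v);return e+r*(z-e[2])/r[2]
def pt(s,u,v): return np.array(s['eye'])+ray(s,u,v)*s['range_z'][int(round(v)),int(round(u))]
E
python3 - <<'E'
from h import *
import pickle
for n in('scene','top'):
    s=snapshot(n);save(n+'0.png',s['color']);pickle.dump(s,open(n+'0.pkl','wb'));print(n,s['K'],s['k1'],s['eye'],s['attitude'])
print(sense())
E
```

```text
scene [[447.12278311   0.         316.36347551]
 [  0.         447.12278311 200.50576073]
 [  0.           0.           1.        ]] -0.0023310930178837954 [0.08200049 0.7778041  1.05559186] [  40.52164964    0.92058092 -148.45031457]
top [[474.62601723   0.         318.13001885]
 [  0.         474.62601723 201.41443764]
 [  0.           0.           1.        ]] -0.11571655710962592 [0.26161642 0.06430046 1.74069521] [  9.41925539  -0.42522739 -88.83762284]
{'clock': 0.1, 'joint_positions': array([-6.83876457e+01,  7.12879040e+00,  9.46266329e+01, -9.52698719e-04,
        7.83511860e+01, -4.73386460e+00]), 'qd': array([ 0.06300665, -0.17558766, -0.18866521,  0.03266809, -0.02731174,
       -0.00707216]), 'joint_efforts': array([ 1.19086959e-03, -4.18878973e+01, -3.61097252e+01,  7.77107407e-02,
        4.61738650e-02, -7.20343201e-05]), 'tcp_pos': array([ 0.28821779, -0.58198536,  0.22751701]), 'tcp_rot': array([-1.79893677e+02, -7.86866731e-03,  2.63464048e+01]), 'force': array([-0.85324174, -0.27885634, -0.19828286]), 'wrist_torque': array([ 0.01467899, -0.04876832,  0.00055022]), 'grip_force': 0.0, 'opening': 0.09516962061551554}
```

View pics/scene0.png

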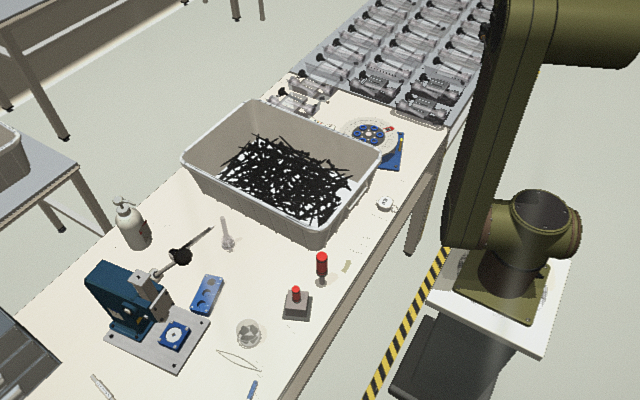

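View pics/top0.png

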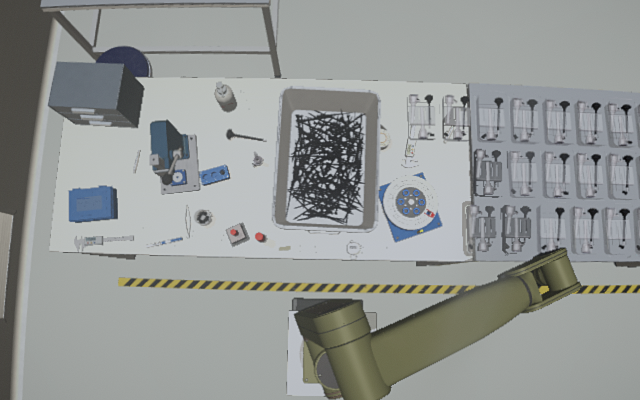

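```bash
python3 - <<'E'
from h import *
import pickle
s=pickle.load(open('scene0.pkl','rb'));t=pickle.load(open('top0.pkl','rb'))
a=cv2.resize(s['color'][240:325,260:370],None,fx=3.6,fy=3.6,interpolation=2)
b=cv2.resize(t['color'][165:250,350:460],None,fx=3.6,fy=3.6,interpolation=2)
c=cv2.resize(s['color'][105:190,320:430],None,fx=3.6,fy=3.6,interpolation=2)
d=cv2.resize(t['color'][200:285,200:310],None,fx=3.6,fy=3.6,interpolation=2)
save('crop0.png',np.vstack([np.hstack([a,d]),np.hstack([c,b])])[:600])
for n,q in(('scene',s),('top',t)):
    h=cv2.cvtColor(q['color'],cv2.COLOR_RGB2HSV)
    for nm,m in(('red',((h[...,0]<8)|(h[...,0]>172))&(h[...,1]>150)&(h[...,2]>80)),('yel',(abs(h[...,0].astype(int)-28)<6)&(h[...,1]>150)&(h[...,2]>120)),('blue',(abs(h[...,0].astype(int)-108)<12)&(h[...,1]>150)&(h[...,2]>60))):
        N,L,S,C=cv2.connectedComponentsWithStats(m.astype('uint8'))
        for i in range(1,N):
            if S[i,4]>=4 and S[i,1]<265:
                u,v=C[i]; print(n,nm,S[i],C[i].round(1),pt(q,u,v).round(3))
E
```

```text
scene red [389 127   5   3   9] [391.2 127.8] [ 0.493 -0.346  0.059]
scene red [317 252  10  10  79] [321.4 256.2] [0.403 0.259 0.131]
scene yel [444 247   6   7  23] [446.8 249. ] [ 0.213 -0.607 -0.783]
scene yel [438 251   7  13  45] [440.8 256.8] [ 0.221 -0.548 -0.781]
scene yel [432 261   8  14  45] [435.4 267.4] [ 0.221 -0.473 -0.774]
scene blue [360 125   6   5  19] [362.4 126.8] [ 0.58  -0.302  0.058]
scene blue [371 126   7   4  15] [373.9 127.7] [ 0.544 -0.318  0.058]
scene blue [354 131   7   5  18] [356.7 132.8] [ 0.579 -0.26   0.063]
scene blue [377 132   6   5  15] [379.6 134. ] [ 0.513 -0.298  0.059]
scene blue [399 133   4   5  10] [400.7 135.3] [ 0.467 -0.38   0.012]
scene blue [360 138   6   4  12] [362.8 139. ] [ 0.548 -0.244  0.062]
scene blue [371 139   6   5  17] [373.4 140.6] [ 0.516 -0.258  0.059]
scene blue [398 152   3   2   4] [399.2 152.5] [ 0.435 -0.3    0.01 ]
scene blue [398 155   2   7   8] [398.5 157.8] [ 0.426 -0.275  0.01 ]
scene blue [379 164   3   4   6] [380.  165.5] [ 0.463 -0.21   0.011]
scene blue [384 167   6   2   6] [386.5 167.5] [ 0.442 -0.216  0.007]
scene blue [ 86 260  26  19  46] [ 98.3 266.7] [0.76  0.591 0.244]
```

View pics/crop0.png

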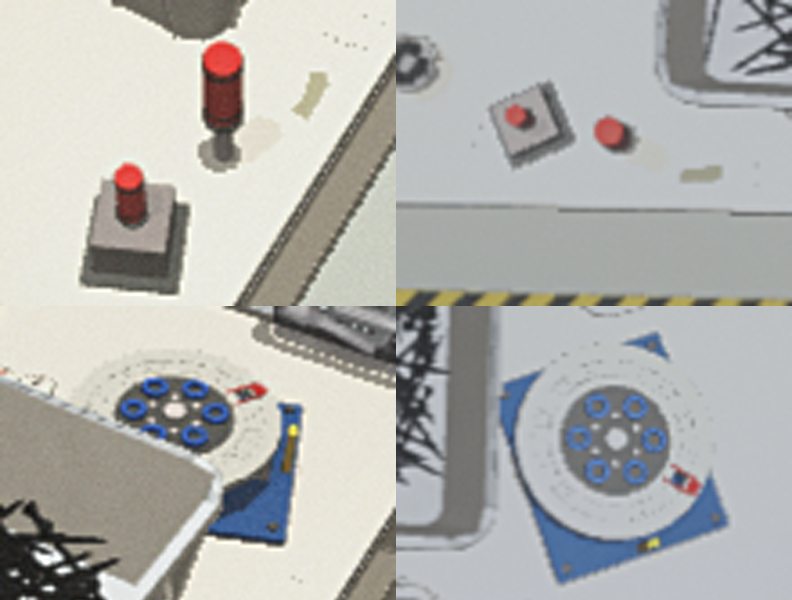

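Candidates: small red pin in the holder (scene 296,292; top 234,232), and a larger red pin standing loose (scene 321,265; top 260,237). I take the one in the holder: it is smaller and matches the description. The dial centre is near top (411,202), its red-outlined hole near (431,214), and the yellow pointer near (421,231).

```bash
cat > m.py <<'E'
from h import *
import pickle
s=pickle.load(open('scene0.pkl','rb'));t=pickle.load(open('top0.pkl','rb'))
def comps(q,f,box,mn=3):
    x0,y0,x1,y1=box;h=cv2.cvtColor(q['color'],cv2.COLOR_RGB2HSV).astype(int)
    m=np.zeros(h.shape[:2],'uint8');m[y0:y1,x0:x1]=f(h)[y0:y1,x0:x1]
    N,L,S,C=cv2.connectedComponentsWithStats(m)
    return [(S[i],C[i],L==i) for i in range(1,N) if S[i,4]>=mn]
red=lambda h:((h[...,0]<10)|(h[...,0]>170))&(h[...,1]>110)
yel=lambda h:(abs(h[...,0]-28)<8)&(h[...,1]>110)
blue=lambda h:(abs(h[...,0]-110)<12)&(h[...,1]>110)
dark=lambda h:(h[...,2]<140)
E
python3 - <<'E'
from m import *
for n,q,b in(('top',t,(220,220,270,250)),('scene',s,(280,245,335,310))):
    for S,C,M in comps(q,red,b): 
        print(n,'pin',S,C.round(1),plane(q,*C,.101).round(4)); 
        v=q['color'][M][:,0]; ys,xs=np.where(M); k=v>v.max()*.8; c=(xs[k].mean(),ys[k].mean()); print('  bright',np.round(c,1),k.sum(),plane(q,*c,.101).round(4), pt(q,*c).round(4))
for n,q,b,p in(('top',t,(395,186,428,219),(411,202)),('scene',s,(340,118,395,150),(368,133))):
    B=[C for S,C,M in comps(q,blue,b,6)]; W=np.array([plane(q,*c,.0625) for c in B]); print(n,W.round(4).tolist(),W.mean(0), np.linalg.norm(W-W.mean(0),axis=1))
    for S,C,M in comps(q,lambda h:dark(h)|blue(h),b,60):
        print(' boss',S,C)
        cn=max(cv2.findContours(M.astype('uint8'),0,1)[0],key=len)[:,0]
        P=np.array([plane(q,*c,.059)[:2] for c in cn]); (x,y),r=cv2.minEnclosingCircle((P*1000).astype('float32'));A=np.c_[2*P,np.ones(len(P))];so=np.linalg.lstsq(A,(P**2).sum(1),rcond=None)[0];print('  fit',so[:2],np.sqrt(so[2]+so[:2]@so[:2]),(x,y,r))
for n,q,b in(('top',t,(405,220,435,240)),('scene',s,(395,135,410,160))):
    for S,C,M in comps(q,yel,b): print(n,'yel',S,C.round(1),pt(q,*C).round(4))
for n,q,b in(('top',t,(380,170,450,245)),):
    for S,C,M in comps(q,blue,b,60):
        print('plate',S); h=cv2.convexHull(cv2.findNonZero(M.astype('uint8')))[:,0]; print([plane(q,*map(float,c),.01).round(3)[:2].tolist() for c in cv2.approxPolyDP(h,2,True)[:,0]])
for n,q,b in(('top',t,(375,165,450,240)),('scene',s,(340,110,410,160))):
    for S,C,M in comps(q,red,b,3): print(n,'hole',S,C,plane(q,*C,.055))
E
```

```text
top pin [231 230   5   5  21] [233.  231.8] [0.4204 0.3514 0.101 ]
  bright [232.8 231.6] 19 [0.421 0.352 0.101] [0.4212 0.3524 0.0987]
top pin [256 233   7   8  44] [258.9 236.2] [0.4072 0.2604 0.101 ]
  bright [258.8 236.1] 42 [0.4077 0.2607 0.101 ] [0.405  0.257  0.1316]
scene pin [316 252  11  23 190] [321.3 262.2] [0.4047 0.2578 0.101 ]
  bright [321.5 255.8] 73 [0.4142 0.2411 0.101 ] [0.4026 0.2599 0.1345]
scene pin [292 286   8   7  46] [295.2 289.1] [0.4191 0.3552 0.101 ]
  bright [295.2 288.6] 38 [0.42   0.3541 0.101 ] [0.421  0.3529 0.0983]
scene pin [293 293   7   9  47] [296.1 296.8] [0.4061 0.3714 0.101 ]
  bright [296.  296.4] 41 [0.4068 0.3705 0.101 ] [0.4138 0.3617 0.0804]
top [[0.5797, -0.2576, 0.0625], [0.5801, -0.2963, 0.0625], [0.5471, -0.2386, 0.0625], [0.5473, -0.3148, 0.0625], [0.5139, -0.257, 0.0625], [0.5145, -0.2946, 0.0625]] [ 0.54710901 -0.27649104  0.0625    ] [0.03764254 0.03850662 0.03785716 0.03832675 0.0385274  0.03729024]
 boss [396 187  30  31 621] [410.58293076 201.96296296]
  fit [ 0.54649665 -0.27619087] 0.05343251546103784 (546.3245849609375, -2
[... 387 characters left out ...]
.2788386 ] 0.049892490516856534 (543.4564208984375, -273.79962158203125, 55.69676208496094)
top yel [419 230   4   2   5] [420.6 230.6] [ 0.4427 -0.3116  0.0591]
scene yel [400 138   3   4   9] [400.9 139.7] [ 0.4399 -0.3087  0.0584]
plate [380 184   9  18  61]
[[0.62, -0.202], [0.556, -0.176], [0.608, -0.172]]
plate [422 214  19  18 126]
[[0.511, -0.385], [0.47, -0.396], [0.447, -0.335], [0.458, -0.328]]
plate [388 220  30  21 230]
[[0.439, -0.305], [0.412, -0.227], [0.485, -0.202], [0.45, -0.309]]
top hole [431 213   3   4   9] [431.88888889 214.66666667] [ 0.50176763 -0.35464423  0.055     ]
scene hole [388 127   6   4  13] [390.61538462 128.07692308] [ 0.49572022 -0.34841681  0.055     ]
```

```bash
cat >> h.py <<'E'
def go(x,y,z,yaw,p0=None,yaw0=None):
    q=sense(); p0=q['tcp_pos'] if p0 is None else np.array(p0); yaw0=q['tcp_rot'][2] if yaw0 is None else yaw0
    c,s_=np.cos(np.radians(yaw0)),np.sin(np.radians(yaw0)); d=np.array([x,y,z])-p0
    return (100*np.array([c*d[0]+s_*d[1],s_*d[0]-c*d[1],-d[2]])).round(2), round(-np.radians(yaw-yaw0),3)
E
python3 - <<'E'
from m import *
H,W=t['range_z'].shape
P=np.array([[pt(t,u,v) for u in range(W)] for v in range(H)])
b=(P[...,2]>.19)&(P[...,2]<.22)&(P[...,0]>.4)&(P[...,1]<.12)&(P[...,1]>-.28)
Q=P[b];print('basin',Q.min(0),Q.max(0),len(Q)); k=Q[Q[:,0]<.6];print(np.percentile(k[:,1],[1,50,99]),np.percentile(Q[:,0],[.5,1,5]))
# holder top
g=(abs(P[...,2]-.046)<.012)&(abs(P[...,0]-.42)<.05)&(abs(P[...,1]-.353)<.05)
V,U=np.where(g);h=cv2.minAreaRect(np.c_[U,V].astype('float32'));print('holder',h,plane(t,*h[0],.046))
for z in(.25,.3):print(z,((P[...,2]>z)&(P[...,0]>.25)&(P[...,0]<.6)&(abs(P[...,1])<.5)).sum())
print(go(.4205,.353,.2,70,[.288,-.582,.229],26.345))
E
```

```text
Traceback (most recent call last):
ValueError: zero-size array to reduction operation minimum which has no identity
```

```bash
python3 - <<'E'
from m import *
print([ (u,pt(t,u,150).round(3).tolist()) for u in range(270,284,2)],[ (u,pt(t,u,150).round(3).tolist()) for u in range(366,390,2)])
for c in[(281,90),(380,90),(378,228),(275,226),(330,230),(330,226),(379,160)]: print(c,plane(t,*c,.204).round(3))
H,W=t['range_z'].shape
V,U=np.mgrid[215:250,218:250];P=np.array([pt(t,u,v) for u,v in zip(U.ravel(),V.ravel())])
g=(abs(P[:,2]-.046)<.012)
h=cv2.minAreaRect(np.c_[U.ravel(),V.ravel()][g].astype('float32'));print('holder',h,plane(t,*h[0],.046))
print(go(.4205,.353,.2,70,[.288,-.582,.229],26.345))
E
```

```text
[(270, [0.744, 0.244, 0.001]), (272, [0.746, 0.237, -0.006]), (274, [0.742, 0.228, 0.009]), (276, [0.704, 0.208, 0.149]), (278, [0.702, 0.2, 0.155]), (280, [0.708, 0.195, 0.134]), (282, [0.713, 0.189, 0.116])] [(366, [0.748, -0.119, 0.016]), (368, [0.735, -0.121, 0.063]), (370, [0.728, -0.126, 0.089]), (372, [0.724, -0.131, 0.104]), (374, [0.716, -0.135, 0.133]), (376, [0.709, -0.138, 0.158]), (378, [0.712, -0.147, 0.147]), (380, [0.753, -0.173, 0.004]), (382, [0.753, -0.181, 0.004]), (384, [0.756, -0.19, -0.006]), (386, [0.756, -0.197, -0.004]), (388, [0.754, -0.204, 0.004])]
(281, 90) [0.902 0.194 0.204]
(380, 90) [ 0.911 -0.147  0.204]
(378, 228) [ 0.433 -0.139  0.204]
(275, 226) [0.433 0.197 0.204]
(330, 230) [0.423 0.018 0.204]
(330, 226) [0.436 0.018 0.204]
(379, 160) [ 0.661 -0.143  0.204]
holder ((235.4741668701172, 233.43968200683594), (14.837629318237305, 14.9689359664917), 66.80140686035156) [0.4200855 0.3516746 0.046    ]
(array([ 53.37, -77.91,   2.9 ]), np.float64(-0.762))
```

Emit:
apply_moves(
  increments=[
    [55,2.5,-3.7,-3,0],
    [55,5.7,-8.3,-5,0],
    [55,8.9,-13,-5,-0.1],
    [55,12.1,-17.7,-5,-0.2],
    [55,15.3,-22.4,-5,-0.3],
    [55,18.5,-27,-5,-0.4],
    [55,21.7,-31.7,-5,-0.5],
    [55,24.9,-36.4,-5,-0.6],
    [55,28.1,-41.1,-5,-0.7],
    [55,31.3,-45.7,-5,-0.76],
  ],
)

```text
clock: 1.35
tcp_pos: [0.3657, -0.0323, 0.2784]
tcp_rot: [180.0, -0.0, 70.0]
force: [-0.0, -0.5, -0.4]
opening: 0.0521
grip_force: 0.0
```

```bash
python3 - <<'E'
from h import *
print(sense()['tcp_pos'],sense()['tcp_rot'],sense()['clock']);y0=26.345-np.degrees(.76);c,s=np.cos(np.radians(26.345)),np.sin(np.radians(26.345))
p=np.array([.288+.313*c-.457*s,-.582+.313*s+.457*c,.279]);print(p,y0,go(.4203,.3525,.2,70,p,y0))
E
```

```text
[ 0.36574853 -0.03227346  0.2783884 ] [ 1.79969668e+02 -7.72787272e-03  6.99867919e+01] 1.35
[ 0.365686   -0.03356323  0.279     ] -17.19979242994257 (array([ -6.2 , -38.49,   7.9 ]), np.float64(-1.522))
```

Emit:
apply_moves(
  increments=[
    [55,5.5,-1.2,0,0],
    [55,11.3,-2.4,0,0],
    [55,17.1,-3.65,0,0],
    [55,22.9,-4.9,0,0],
    [55,28.7,-6.1,0,0],
    [55,34.5,-7.4,2,0],
    [55,37.6,-8.05,6,0],
    [55,38.13,-8.15,10,0],
    [55,38.13,-8.15,14,0],
    [55,38.13,-8.15,14.4,0],
  ],
)

```text
clock: 2.6
tcp_pos: [0.4182, 0.3505, 0.1305]
tcp_rot: [-179.7, 0.4, 69.9]
force: [-0.3, 0.1, 0.6]
opening: 0.0525
grip_force: 0.0
```

```bash
python3 - <<'E'
from h import *
q=sense();print(q['tcp_pos'],q['tcp_rot'])
s=snapshot('scene');save('s1.png',cv2.resize(s['color'][180:330,230:390],None,fx=4,fy=4)[:600])
E
```

```text
[0.41819358 0.35049751 0.13047571] [-179.72444614    0.38783549   69.90785056]
```

View pics/s1.png

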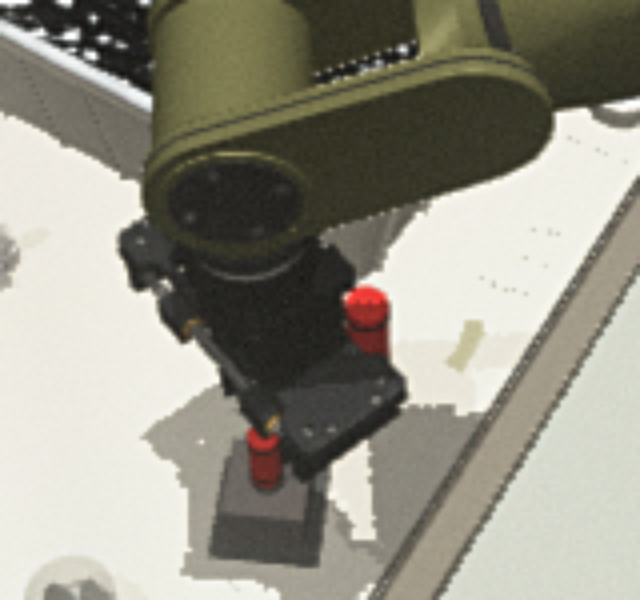

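The crop shows the jaws straddling the small pin (handle at crop 265,455), with the big pin (370,310) clear of the gripper body.

Emit:
apply_moves(
  increments=[
    [55,0,0,3,0],
    [55,0,0,5.5,0],
    [55,0,0,6.5,0],
    [55,0,0,6.5,0],
    [15,0,0,6.5,0],
    [15,0,0,6.5,0],
    [15,0,0,6.5,0],
    [15,0,0,6.5,0],
    [15,0,0,6.5,0],
    [15,0,0,6.5,0],
  ],
)

```text
clock: 3.9
tcp_pos: [0.4207, 0.3522, 0.07]
tcp_rot: [180.0, -0.0, 69.9]
force: [-1.2, 0.4, 2.3]
opening: 0.0195
grip_force: 30.0
```

```bash
python3 - <<'E'
from h import *
q=sense();print(q['tcp_pos'],q['tcp_rot'],q['force'],q['wrist_torque'],q['opening'],q['grip_force'])
E
```

```text
[0.42074832 0.35216005 0.07000739] [ 1.79999923e+02 -1.39138260e-02  6.98901329e+01] [-1.16893327  0.35697038  2.2812192 ] [-0.07565581  0.116718    0.01609974] 0.01953948844352732 30.000325441360474
```

Emit:
apply_moves(
  increments=[
    [15,0,0,-3,0],
    [15,0,0,-8,0],
    [15,0,0,-13.5,0],
    [15,0,0,-19,0],
    [15,-2.5,1.2,-23,0.1],
    [15,-6.5,3.0,-24,0.2],
    [15,-11.5,5.4,-24,0.3],
    [15,-16.8,7.8,-24,0.4],
    [15,-22,10.3,-24,0.5],
    [15,-27.2,12.7,-24,0.6],
  ],
)

```text
clock: 5.15
tcp_pos: [0.4461, 0.0511, 0.3091]
tcp_rot: [180.0, 0.0, 35.3]
force: [0.9, -0.1, -0.8]
opening: 0.02
grip_force: 30.0
```

```bash
python3 - <<'E'
from h import *
q=sense();print(q['tcp_pos'],q['tcp_rot'],q['force'],q['opening'])
y0=69.89;c,s=np.cos(np.radians(y0)),np.sin(np.radians(y0))
p=np.array([.4203-.272*c+.127*s,.3525-.272*s-.127*c,.31]);y1=y0-np.degrees(.6);print(p,y1,go(.4756,-.300,.16,18.5,p,y1))
E
```

```text
[0.44607412 0.05111839 0.3091002 ] [1.79991859e+02 8.28943098e-03 3.53365568e+01] [ 0.90911454 -0.07759341 -0.79475878] 0.01996983563947495
[0.44603733 0.05341709 0.31      ] 35.51253229215061 (array([-18.12,  30.48,  15.  ]), np.float64(0.297))
```

Emit:
apply_moves(
  increments=[
    [15,-2.8,4.7,0,0.05],
    [15,-5.8,9.7,0,0.12],
    [15,-8.7,14.7,0,0.2],
    [15,-11.7,19.7,0,0.297],
    [15,-14.6,24.6,0,0.297],
    [15,-17,28.6,2,0.297],
    [15,-18.1,30.5,6,0.297],
    [15,-18.1,30.5,11,0.297],
    [15,-18.1,30.5,14,0.297],
    [15,-18.1,30.5,15,0.297],
  ],
)

```text
clock: 6.4
tcp_pos: [0.4747, -0.2995, 0.1562]
tcp_rot: [-179.7, 0.2, 18.5]
force: [0.8, 0.1, -0.9]
opening: 0.0196
grip_force: 30.0
```

```bash
python3 - <<'E'
from h import *
import pickle
q=sense();print(q['clock'],q['tcp_pos'],q['tcp_rot'],q['force'],q['opening'])
s=snapshot('scene');t=snapshot('top');pickle.dump((s,t),open('h1.pkl','wb'));
a=cv2.resize(s['color'][80:180,320:440],None,fx=6,fy=6)
save('s2.png',a)
for b in[(s,(350,100,440,170)),]:
  pass
E
```

```text
6.4 [ 0.47465628 -0.29945862  0.15624917] [-179.7391139     0.18631912   18.48775962] [ 0.81417663  0.06583767 -0.93339437] 0.01963816929325622
```

View pics/s2.png

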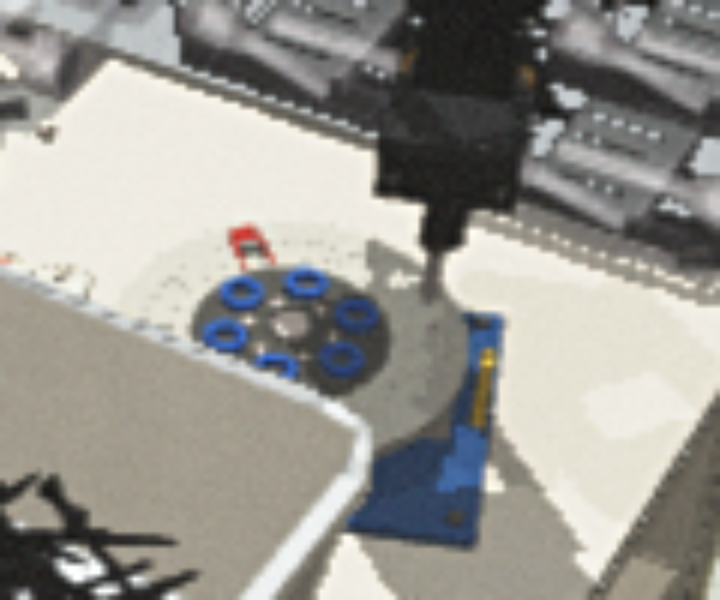

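The pin hangs vertically in the jaws, foot at about scene px (391.7,129.7), over the track just inside the yellow pointer. The hole's red paint is at scene px (361,121).

```bash
cat >> m.py <<'E'
def hole(n='top',k=None):
    q=snapshot(n) if k is None else k
    b=(380,165,445,240) if n=='top' else (330,108,410,160)
    c=comps(q,red,b,3)
    if not c: return None
    S,C,M=max(c,key=lambda z:z[0][4]); p=plane(q,*C,.055); return np.degrees(np.arctan2(p[1]+.2763,p[0]-.5467)),p,S[4]
E
python3 - <<'E'
from m import *
s,t=pickle.load(open('h1.pkl','rb'))
K=s['color'].astype(int); print(K[118:134,384:398].sum(2)//3)
for c in[(391.5,129.5),(391.7,130)]: print(plane(s,*c,.0923))
B=[(C,S[4]) for S,C,M in comps(s,blue,(350,122,386,142),6)]
for c,n in B: print(c,n,plane(s,*c,.0625))
print('yel',[ (C,plane(s,*C,.058)) for S,C,M in comps(s,yel,(395,135,410,160))])
for i in range(2):
    print(sense()['clock'],hole('top'),hole('scene'))
E
```

```text
[[233 233 234 234 240 239  65  24  33  37  34  28  43 132]
 [238 237 235 234 237 190  43  27  30  34  30  25  37 131]
 [223 235 237 238 237 188  56  26  34  36  27  23  51 138]
 [144 181 225 240 242 240 149  51  37  46  59  98 168 242]
 [128 130 146 177 217 248 241 110  54  87 176 247 244 241]
 [133 136 126 131 152 212 237  99  80 119 218 244 238 235]
 [139 135 143 126 130 143 166  83  77 139 246 240 235 233]
 [137 168 215 147 146 139 114  79  81 136 244 238 234 230]
 [161 229 233 210 228 221 126  79  93 159 245 239 232 221]
 [158 222 200 216 152 142  92  81  87 124 221 240 224 219]
 [127 144 137 140 135 120  87  81  83 107 181 238 228 221]
 [142 136 134 136 136 134 100  81  94 103 133 204 239 226]
 [144 136 139 139 141 131 114  96 123 128 118 140 193 230]
 [135 138 137 139 132 138 137 135 137 135 118 114 142 184]
 [104 142 139 136 134 138 138 140 138 134 118 118 113  84]
 [ 96 141 139 143 138 141 141 137 122 123 122 121 111  83]]
[ 0.47475965 -0.30145662  0.0923    ]
[ 0.47313272 -0.29953271  0.0923    ]
[370.69230769 126.84615385] 26 [ 0.55338591 -0.31161391  0.0625    ]
[359.96551
[... 177 characters left out ...]
25    ]
[376.86363636 139.18181818] 22 [ 0.50749671 -0.26630228  0.0625    ]
[366.06666667 139.86666667] 15 [ 0.5365667  -0.24525794  0.0625    ]
yel [(array([400.57142857, 139.71428571]), array([ 0.44090396, -0.30838843,  0.058     ])), (array([399.6, 146.8]), array([ 0.42924998, -0.27537892,  0.058     ]))]
6.5 (np.float64(-39.017105726817455), array([ 0.61695166, -0.33322341,  0.055     ]), np.int32(10)) (np.float64(-35.11027599849175), array([ 0.61741571, -0.32601878,  0.055     ]), np.int32(13))
6.6 (np.float64(-31.746685128155637), array([ 0.62457537, -0.32448451,  0.055     ]), np.int32(10)) (np.float64(-27.36156824916175), array([ 0.62253602, -0.31554515,  0.055     ]), np.int32(11))
```

```bash
python3 - <<'E'
from m import *
h=cv2.cvtColor(t['color'],cv2.COLOR_RGB2HSV).astype(int)
g=t['color'].astype(int)[...,2]
for u0,v0 in[((567-396)/3.6+350,(568-306)/3.6+165),((717-396)/3.6+350,(519-306)/3.6+165),((505-396)/3.6+350,(398-306)/3.6+165)]:
    u,v=int(u0),int(v0);P=g[v-2:v+4,u-2:u+4];w=np.clip(np.median(P)-P-10,0,None)
    V,U=np.mgrid[v-2:v+4,u-2:u+4];c=((w*U).sum()/w.sum(),(w*V).sum()/w.sum());print(np.round((u0,v0),1),np.round(c,2),plane(t,*c,.01).round(4));print(P)
# plate front edge by line fit on blue mask
m=blue(h).astype('uint8')
ed=[]
for u in range(394,430):
    vs=np.where(m[215:250,u])[0]
    if len(vs): ed.append(plane(t,u,215+vs.max()+.5,.012)[:2])
ed=np.array(ed,'float32');l=cv2.fitLine(ed,cv2.DIST_HUBER,0,.001,.001).ravel();print('edge',l,np.degrees(np.arctan2(l[0],-l[1])))
E
```

```text
[397.5 237.8] [397.15 237.48] [ 0.4211 -0.2353  0.01  ]
[[161 159 156 160 160 161]
 [161 153 137 146 160 162]
 [163 134 114 127 154 163]
 [161 142 117 130 155 162]
 [154 152 134 151 159 158]
 [150 159 155 159 153 159]]
[439.2 224.2] [438.35 223.66] [ 0.475  -0.3896  0.01  ]
[[148 144 139 153 175 194]
 [131 110 118 143 155 175]
 [143 113 119 148 158 179]
 [150 130 130 153 154 179]
 [153 151 148 157 169 187]
 [156 166 162 179 196 199]]
[380.3 190.6] [380.09 189.78] [ 0.5978 -0.1724  0.01  ]
[[179 162 136 149 157 157]
 [174 148 113 137 156 157]
 [146 109 110 137 157 158]
 [166 156 156 158 158 155]
 [168 159 158 159 159 152]
 [168 158 157 157 156 136]]
edge [ 0.34095955 -0.94007796  0.4344956  -0.29906029] 19.935345
```

Emit:
apply_moves(
  increments=[
    [15,-0.07,0.02,1.5,0],
    [15,-0.07,0.02,2.8,0],
    [15,-0.07,0.02,3.6,0],
    [15,-0.07,0.02,3.9,0],
    [15,-0.07,0.02,4.0,0],
    [15,-0.07,0.02,4.1,0],
    [15,-0.07,0.02,4.15,0],
    [15,-0.07,0.02,4.2,0],
    [15,-0.07,0.02,4.25,0],
    [15,-0.07,0.02,4.25,0],
  ],
)

```text
clock: 7.95
tcp_pos: [0.4761, -0.3014, 0.1178]
tcp_rot: [179.9, -0.0, 18.5]
force: [0.5, -1.9, 0.8]
opening: 0.0197
grip_force: 30.0
```

```bash
cat > st.py <<'E'
from m import *
for i in range(3):
    q=sense();print(q['clock'],q['tcp_pos'].round(4),q['tcp_rot'].round(2),q['force'].round(2),q['wrist_torque'].round(3)); a=hole('top');b=hole('scene'); print(' top',a and (a[0].round(1),a[2]),'scene',b and (b[0].round(1),b[2]))
E
python3 st.py
```

```text
7.95 [ 0.4761 -0.3014  0.1178] [ 1.7991e+02 -4.0000e-02  1.8490e+01] [ 0.49 -1.87  0.78] [-0.379 -0.115 -0.008]
 top (np.float64(49.3), np.int32(9)) scene None
8.05 [ 0.476  -0.3013  0.1177] [ 1.7994e+02 -3.0000e-02  1.8490e+01] [-0.26 -2.67  0.28] [-0.409 -0.122 -0.033]
 top (np.float64(52.9), np.int32(7)) scene None
8.15 [ 0.4759 -0.3011  0.1175] [ 1.7995e+02 -2.0000e-02  1.8490e+01] [ 1.18 -2.56  2.1 ] [-0.45  -0.181  0.003]
 top (np.float64(57.0), np.int32(9)) scene None
```

Emit:
apply_moves(
  increments=[
    [15,0,0,0.05,0],
    [15,0,0,0.1,0],
    [15,0,0,0.13,0],
    [15,0,0,0.13,0],
    [15,0,0,0.13,0],
    [15,0,0,0.13,0],
    [15,0,0,0.13,0],
    [15,0,0,0.13,0],
    [15,0,0,0.13,0],
    [15,0,0,0.13,0],
  ],
)

```text
clock: 9.5
tcp_pos: [0.4757, -0.3009, 0.1159]
tcp_rot: [180.0, -0.0, 18.5]
force: [0.6, -2.3, 3.3]
opening: 0.0194
grip_force: 30.0
```

```bash
python3 st.py
```

```text
9.5 [ 0.4757 -0.3009  0.1159] [180.    -0.    18.49] [ 0.6  -2.31  3.29] [-0.638 -0.184  0.013]
 top (np.float64(91.4), np.int32(8)) scene None
9.6 [ 0.4757 -0.3009  0.1159] [180.    -0.    18.49] [ 0.66 -2.16  2.45] [-0.676 -0.247  0.004]
 top (np.float64(92.5), np.int32(8)) scene None
9.7 [ 0.4756 -0.3009  0.1158] [-180.      0.     18.49] [ 0.1  -2.98  2.42] [-0.622 -0.219 -0.028]
 top (np.float64(95.3), np.int32(7)) scene None
```

Emit:
apply_moves(
  increments=[
    [15,0,0,0,0],
    [15,0,0,0,0],
    [15,0,0,0,0],
    [15,0,0,0,0],
    [15,0,0,0,0],
    [15,0,0,0,0],
    [15,0,0,0,0],
    [15,0,0,0,0],
    [15,0,0,0,0],
    [15,0,0,0,0],
  ],
)

```text
clock: 11.05
tcp_pos: [0.4756, -0.3009, 0.1158]
tcp_rot: [-180.0, 0.0, 18.5]
force: [0.4, -2.1, 2.6]
opening: 0.0197
grip_force: 30.0
```

Emit:
apply_moves(
  increments=[
    [15,0,0,0,0],
    [15,0,0,0,0],
    [15,0,0,0,0],
    [15,0,0,0,0],
    [15,0,0,0,0],
    [15,0,0,0,0],
    [15,0,0,0,0],
    [15,0,0,0,0],
    [15,0,0,0,0],
    [15,0,0,0,0],
  ],
)

```text
clock: 12.3
tcp_pos: [0.4756, -0.3009, 0.1159]
tcp_rot: [-180.0, -0.0, 18.5]
force: [0.8, -3.3, 2.6]
opening: 0.0196
grip_force: 30.0
```

```bash
python3 st.py
```

```text
12.3 [ 0.4756 -0.3009  0.1159] [-180.     -0.     18.49] [ 0.85 -3.27  2.59] [-0.625 -0.214 -0.032]
 top (np.float64(152.5), np.int32(9)) scene (np.float64(153.7), np.int32(15))
12.4 [ 0.4756 -0.3009  0.1159] [-180.      0.     18.49] [ 0.95 -2.3   1.73] [-0.567 -0.224 -0.015]
 top (np.float64(155.1), np.int32(9)) scene (np.float64(155.4), np.int32(14))
12.5 [ 0.4757 -0.3009  0.1159] [180.    -0.    18.49] [ 0.3  -2.44  2.54] [-0.627 -0.26   0.007]
 top (np.float64(156.8), np.int32(7)) scene (np.float64(157.8), np.int32(14))
```

Emit:
apply_moves(
  increments=[
    [15,0,0,0,0],
    [15,0,0,0,0],
    [15,0,0,0,0],
    [15,0,0,0,0],
    [15,0,0,0,0],
    [15,0,0,0,0],
    [15,0,0,0,0],
    [15,0,0,0,0],
    [15,0,0,0,0],
    [15,0,0,0,0],
  ],
)

```text
clock: 13.85
tcp_pos: [0.4756, -0.3009, 0.1158]
tcp_rot: [-180.0, -0.0, 18.5]
force: [1.4, -2.2, 2.9]
opening: 0.0196
grip_force: 30.0
```

Emit:
apply_moves(
  increments=[
    [15,0,0,0,0],
    [15,0,0,0,0],
    [15,0,0,0,0],
    [15,0,0,0,0],
    [15,0,0,0,0],
    [15,0,0,0,0],
    [15,0,0,0,0],
    [15,0,0,0,0],
    [15,0,0,0,0],
    [15,0,0,0,0],
  ],
)

```text
clock: 15.1
tcp_pos: [0.4754, -0.3008, 0.1155]
tcp_rot: [-180.0, 0.0, 18.5]
force: [-0.1, -3.6, -2.3]
opening: 0.0195
grip_force: 30.0
```

```bash
python3 st.py
```

```text
15.1 [ 0.4754 -0.3008  0.1155] [-1.7998e+02  3.0000e-02  1.8500e+01] [-0.15 -3.64 -2.35] [-0.929 -0.214 -0.033]
 top None scene (np.float64(-157.7), np.int32(14))
15.2 [ 0.4754 -0.3008  0.1156] [-1.7998e+02  3.0000e-02  1.8500e+01] [ 0.81 -3.77 -3.05] [-0.958 -0.104  0.028]
 top None scene (np.float64(-158.0), np.int32(15))
15.3 [ 0.4754 -0.3008  0.1156] [-1.7998e+02  3.0000e-02  1.8490e+01] [ 0.48 -3.51 -2.66] [-0.93  -0.089 -0.021]
 top None scene (np.float64(-158.1), np.int32(13))
```

The pin dropped in and stopped the dial (lateral force is at the 3.7 N stall level and the vertical load is gone). Next I push on toward the slot.

Emit:
apply_moves(
  increments=[
    [15,0,0,0.2,0],
    [15,0,0,0.5,0],
    [15,0,0,0.8,0],
    [15,0,0,1.1,0],
    [15,0,0,1.3,0],
    [15,0,0,1.4,0],
    [15,0,0,1.5,0],
    [15,0,0,1.6,0],
    [15,0,0,1.7,0],
    [15,0,0,1.8,0],
  ],
)

```text
clock: 16.65
tcp_pos: [0.4757, -0.3008, 0.0977]
tcp_rot: [-180.0, -0.0, 18.5]
force: [1.2, -3.3, 2.1]
opening: 0.0193
grip_force: 30.0
```

```bash
python3 st.py
```

```text
16.65 [ 0.4757 -0.3008  0.0977] [-1.7999e+02 -1.0000e-02  1.8490e+01] [ 1.22 -3.29  2.11] [-0.827 -0.219 -0.069]
 top None scene (np.float64(-159.1), np.int32(10))
16.75 [ 0.4757 -0.3007  0.0976] [-1.7998e+02 -1.0000e-02  1.8500e+01] [ 0.68 -3.61  1.91] [-0.843 -0.226 -0.034]
 top None scene (np.float64(-158.4), np.int32(9))
16.85 [ 0.4757 -0.3008  0.0978] [-1.7999e+02 -1.0000e-02  1.8490e+01] [ 1.45 -3.24  1.9 ] [-0.848 -0.33   0.026]
 top None scene (np.float64(-158.4), np.int32(9))
```

Emit:
apply_moves(
  increments=[
    [15,0,0,0.08,0],
    [15,0,0,0.16,0],
    [15,0,0,0.24,0],
    [15,0,0,0.32,0],
    [15,0,0,0.4,0],
    [15,0,0,0.5,0],
    [15,0,0,0.6,0],
    [15,0,0,0.7,0],
    [15,0,0,0.8,0],
    [15,0,0,0.85,0],
  ],
)

```text
clock: 18.2
tcp_pos: [0.4756, -0.3009, 0.0893]
tcp_rot: [-180.0, 0.0, 18.5]
force: [1.7, -4.1, 2.6]
opening: 0.0197
grip_force: 30.0
```

```bash
python3 st.py
```

```text
18.2 [ 0.4756 -0.3009  0.0893] [-180.      0.     18.49] [ 1.67 -4.11  2.57] [-0.817 -0.285 -0.025]
 top None scene (np.float64(-159.1), np.int32(10))
18.3 [ 0.4756 -0.3009  0.0893] [-179.99    0.     18.49] [ 0.75 -4.45  1.65] [-0.778 -0.335 -0.054]
 top None scene (np.float64(-158.4), np.int32(9))
18.4 [ 0.4757 -0.3009  0.0894] [180.   -0.   18.5] [ 0.87 -4.49  1.51] [-0.801 -0.338  0.042]
 top None scene (np.float64(-158.4), np.int32(9))
```

Emit:
apply_moves(
  increments=[
    [15,0,0,0.15,0],
    [15,0,0,0.3,0],
    [15,0,0,0.45,0],
    [15,0,0,0.6,0],
    [15,0,0,0.7,0],
    [15,0,0,0.8,0],
    [15,0,0,0.9,0],
    [15,0,0,0.95,0],
    [15,0,0,1.0,0],
    [15,0,0,1.0,0],
  ],
)

```text
clock: 19.75
tcp_pos: [0.4756, -0.3009, 0.0793]
tcp_rot: [-180.0, -0.0, 18.5]
force: [1.9, -4.3, 1.9]
opening: 0.0197
grip_force: 30.0
```

```bash
python3 st.py; python3 - <<'E'
from h import *
s=snapshot('scene');save('s3.png',cv2.resize(s['color'][80:180,330:450],None,fx=6,fy=6))
E
```

```text
19.75 [ 0.4756 -0.3009  0.0793] [-180.     -0.     18.49] [ 1.87 -4.27  1.89] [-0.776 -0.333  0.004]
 top None scene (np.float64(-159.1), np.int32(9))
19.85 [ 0.4756 -0.3009  0.0794] [180.    -0.    18.49] [ 1.87 -3.65  2.16] [-0.736 -0.28   0.058]
 top None scene (np.float64(-158.8), np.int32(10))
19.95 [ 0.4756 -0.3009  0.0794] [-180.     0.    18.5] [ 1.96 -3.99  1.57] [-0.753 -0.284 -0.008]
 top None scene (np.float64(-158.8), np.int32(10))
```

View pics/s3.png

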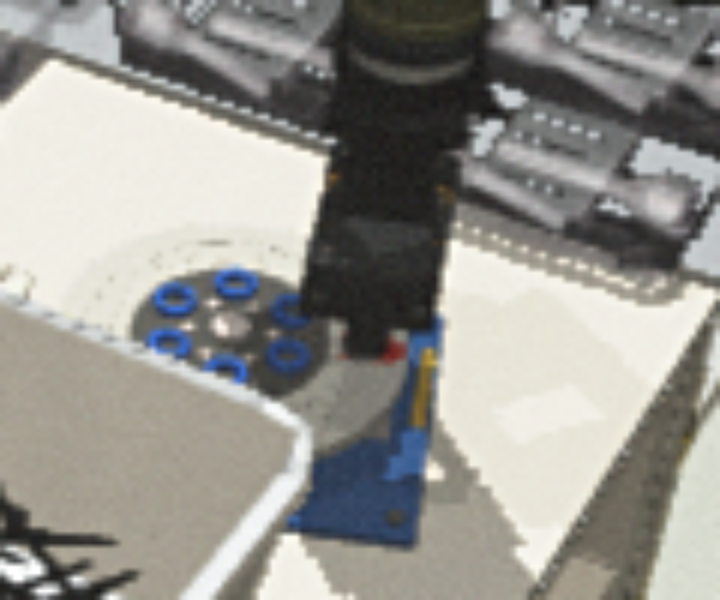

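The collar sits just above the dial face at crop (385,350), with the hole's red paint showing beside it. I press a last millimetre until the collar bears.

Emit:
apply_moves(
  increments=[
    [15,0,0,0.03,0],
    [15,0,0,0.06,0],
    [15,0,0,0.09,0],
    [15,0,0,0.12,0],
    [15,0,0,0.12,0],
    [15,0,0,0.12,0],
    [15,0,0,0.12,0],
    [15,0,0,0.12,0],
    [15,0,0,0.12,0],
    [15,0,0,0.12,0],
  ],
)

```text
clock: 21.35
tcp_pos: [0.4756, -0.3009, 0.0781]
tcp_rot: [-180.0, -0.0, 18.5]
force: [1.8, -3.1, 2.2]
opening: 0.0192
grip_force: 30.0
```

```bash
python3 st.py
```

```text
21.35 [ 0.4756 -0.3009  0.0781] [-180.     -0.     18.49] [ 1.76 -3.06  2.22] [-0.754 -0.322 -0.06 ]
 top None scene (np.float64(-159.1), np.int32(9))
21.45 [ 0.4757 -0.3009  0.0782] [180.   -0.   18.5] [ 1.8  -3.74  2.45] [-0.769 -0.341 -0.058]
 top None scene (np.float64(-158.4), np.int32(9))
21.55 [ 0.4756 -0.3009  0.0782] [-180.     0.    18.5] [ 1.91 -4.    1.07] [-0.705 -0.33   0.041]
 top None scene (np.float64(-158.4), np.int32(9))
```

Emit:
apply_moves(
  increments=[
    [15,0,0,0.03,0],
    [15,0,0,0.06,0],
    [15,0,0,0.09,0],
    [15,0,0,0.12,0],
    [15,0,0,0.15,0],
    [15,0,0,0.15,0],
    [15,0,0,0.15,0],
    [15,0,0,0.15,0],
    [15,0,0,0.15,0],
    [15,0,0,0.15,0],
  ],
)

```text
clock: 22.9
tcp_pos: [0.4756, -0.3009, 0.0767]
tcp_rot: [180.0, 0.0, 18.5]
force: [1.7, -4.6, 2.6]
opening: 0.0193
grip_force: 30.0
```

```bash
python3 st.py
```

```text
22.9 [ 0.4756 -0.3009  0.0767] [180.    0.   18.5] [ 1.73 -4.56  2.62] [-0.73  -0.341 -0.043]
 top None scene (np.float64(-159.4), np.int32(9))
23.0 [ 0.4756 -0.3009  0.0767] [180.    0.   18.5] [ 1.19 -4.48  2.43] [-0.726 -0.257 -0.052]
 top None scene (np.float64(-158.4), np.int32(9))
23.1 [ 0.4756 -0.3009  0.0767] [180.    0.   18.5] [ 2.29 -3.97  1.92] [-0.746 -0.334 -0.084]
 top None scene (np.float64(-158.8), np.int32(8))
```

Emit:
apply_moves(
  increments=[
    [15,0,0,0.03,0],
    [15,0,0,0.06,0],
    [15,0,0,0.09,0],
    [15,0,0,0.12,0],
    [15,0,0,0.15,0],
    [15,0,0,0.15,0],
    [15,0,0,0.15,0],
    [15,0,0,0.15,0],
    [15,0,0,0.15,0],
    [15,0,0,0.15,0],
  ],
)

```text
clock: 24.45
tcp_pos: [0.4757, -0.3009, 0.0752]
tcp_rot: [180.0, -0.0, 18.5]
force: [2.1, -4.1, 3.0]
opening: 0.0195
grip_force: 30.0
```

```bash
python3 st.py;python3 - <<'E'
from h import *
s=snapshot('scene');save('s4.png',cv2.resize(s['color'][115:155,370:420],None,fx=14,fy=14,interpolation=0))
E
```

```text
24.45 [ 0.4757 -0.3009  0.0752] [180.    -0.    18.49] [ 2.14 -4.05  3.01] [-0.776 -0.247  0.039]
 top None scene (np.float64(-161.3), np.int32(11))
24.55 [ 0.4756 -0.3009  0.0752] [-180.     0.    18.5] [ 0.46 -4.72  3.22] [-0.785 -0.252  0.027]
 top None scene (np.float64(-161.3), np.int32(9))
24.65 [ 0.4756 -0.3009  0.0752] [180.    0.   18.5] [ 0.38 -3.97  4.17] [-0.802 -0.179  0.012]
 top None scene (np.float64(-160.5), np.int32(9))
```

View pics/s4.png

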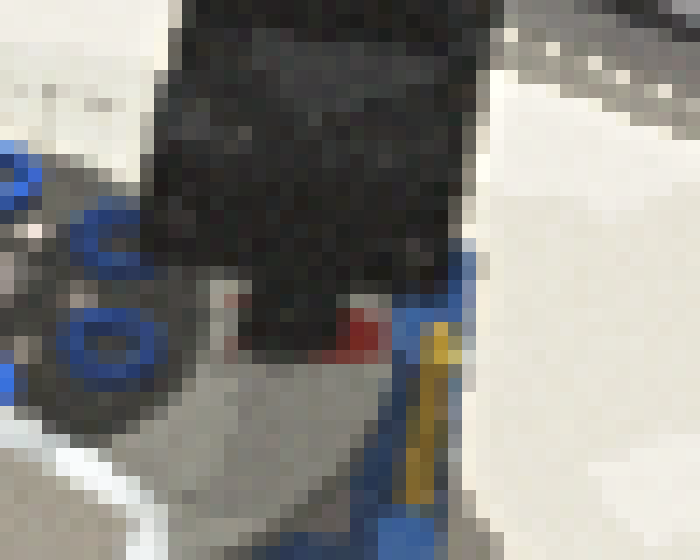

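Force now rises at the spring's rate, so the collar is bearing on the dial; the crop shows fingertips over the collar at (290,340) with no gap. I let go.

Emit:
apply_moves(
  increments=[
    [25,0,0,0,0],
    [30,0,0,0,0],
    [40,0,0,0,0],
    [45,0,0,0,0],
    [45,0,0,0,0],
    [45,0,0,0,0],
    [45,0,0,-1,0],
    [45,0,0,-3,0],
    [45,0,0,-6,0],
    [45,0,0,-9,0],
  ],
)

```text
clock: 26.05
tcp_pos: [0.476, -0.3012, 0.1679]
tcp_rot: [179.9, -0.1, 18.5]
force: [-0.6, -0.2, 0.5]
opening: 0.0429
grip_force: 0.0
```

Emit:
apply_moves(
  increments=[
    [45,0,0,-3,0],
    [45,0,0,-6,0],
    [45,0,0,-9,0],
    [45,-2,4,-10,0],
    [45,-4,8,-10,0],
    [45,-6,12,-10,0],
    [45,-8,16,-10,0],
    [45,-8,20,-10,0],
    [45,-8,20,-10,0],
    [45,-8,20,-10,0],
  ],
)

```text
clock: 27.3
tcp_pos: [0.4633, -0.5156, 0.2663]
tcp_rot: [180.0, -0.0, 18.5]
force: [0.0, 0.2, -0.1]
opening: 0.0426
grip_force: 0.0
```

```bash
python3 - <<'E'
from m import *
q=sense();print(q['clock'],q['tcp_pos'],q['force'])
s=snapshot('scene');t=snapshot('top');pickle.dump((s,t),open('e.pkl','wb'))
a=cv2.resize(s['color'][100:170,340:430],None,fx=6,fy=6);b=cv2.resize(t['color'][180:250,380:440],None,fx=6,fy=6);save('s5.png',np.hstack([a[:,:420],b]))
for n,k,b in(('top',t,(380,165,445,240)),('scene',s,(370,100,415,160))):
    for S,C,M in comps(k,red,b,3): print(n,S,C.round(1),plane(k,*C,.11).round(4),pt(k,*C).round(4))
E
```

```text
27.3 [ 0.46327371 -0.51561094  0.26625164] [ 0.04452382  0.1662996  -0.11919716]
top [419 217   5   6  22] [421.  219.1] [ 0.4774 -0.3022  0.11  ] [ 0.4782 -0.3035  0.1039]
top [419 224   4   3  10] [420.5 225. ] [ 0.4568 -0.3001  0.11  ] [ 0.4631 -0.3119  0.0572]
scene [388 124   9  17  78] [391.4 132.4] [ 0.4618 -0.2688  0.11  ] [ 0.4713 -0.295   0.0864]
```

View pics/s5.png

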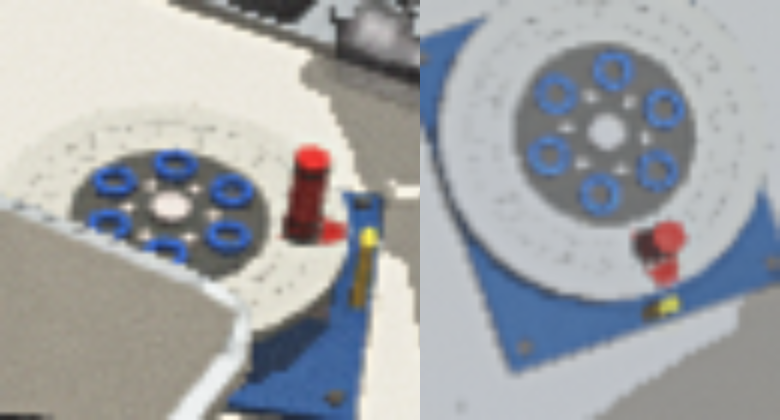

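The pin stands upright in the hole (scene crop handle top 312,160; top crop 668,238) with its collar on the face and the robot clear. I check its height and that the dial is still.

```bash
python3 - <<'E'
from m import *
z0=[];z1=[];f=[]
t0=pickle.load(open('top0.pkl','rb'))
md=lambda k,u,v,r:np.median([pt(k,i,j)[2] for i in range(u-r,u+r+1) for j in range(v-r,v+r+1)])
for i in range(4):
    k=snapshot('top');a=[C for S,C,M in comps(k,red,(380,165,445,240),3)]
    f.append((round(md(k,421,219,1),4),round(md(k,233,245,1),4),round(md(k,399,222,1),4),round(md(k,432,190,1),4),round(md(k,258,236,1),4)))
    B=[C for S,C,M in comps(k,blue,(395,186,428,219),6)];print(np.round(a,1).tolist(),np.round(B[0],2))
print(f);print('holder pin before',md(t0,233,231,1),'face before',md(t0,399,222,1),md(t0,432,190,1));print(sense()['clock'],sense()['force'])
E
```

```text
[[420.8, 221.0]] [411.62 191.29]
[[420.8, 221.0]] [411.62 191.29]
[[420.8, 221.0]] [411.75 191.2 ]
[[420.8, 221.0]] [411.62 191.29]
[(np.float64(0.1077), np.float64(0.0074), np.float64(0.0544), np.float64(0.0534), np.float64(0.1332)), (np.float64(0.1077), np.float64(0.0028), np.float64(0.0556), np.float64(0.0546), np.float64(0.1358)), (np.float64(0.1072), np.float64(0.0098), np.float64(0.0518), np.float64(0.0529), np.float64(0.1321)), (np.float64(0.1092), np.float64(0.005), np.float64(0.0547), np.float64(0.0527), np.float64(0.1339))]
holder pin before 0.10096109140549192 face before 0.053444262537881926 0.057326065361887224
27.6 [-0.22183197 -0.53789664 -1.28824708]
```

Handle top is at about 0.108 m (0.110 when home), the dial face is at about 0.054 m, and the dial isn't moving.

```bash
python3 -c "
from h import *
print(finish_job())"
```

```text
the job is handed in; nothing more can be done
None
```

The job is handed in at about 28 s: the small pin rubbed the dial to about a third of its speed, dropped into the hole and stopped it. I pushed it home until the collar bore on the dial, let go, and the dial stayed still with the gripper clear; I didn't check the cannula, beaker and counter afterwards.

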